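# Start and screw home an engine's oil filler cap

### The job

Fit the larger of the two loose screw caps on the engine's oil filler neck: set it square on the neck, turn it gently backward (counter-clockwise) until it drops into the thread starts, then screw it forward (clockwise) until its rim is fully down on the neck's collar, and let go. Never lean hard on the cap or force it against a stop, and leave the other loose parts where they are.

Things in the scene. Friction and masses are not known exactly. Their poses are not given: they have to be found in the camera images.
- cap: The larger cap, black plastic, loose, upright on the bench at the start: round skirt 64 mm across and 32 mm high, open below, bore 57 mm; on top a grip bar 48 long (own x), 14 thick (own y), 28 high, its top 60 mm above the rim. Origin: centre of the rim (underside), z up. Inside are three round lugs 4 mm thick, 120 degrees apart, one under own +x, their undersides 4 mm above the rim.
- neck_seat (a point): Centre of the flat upper face of the filler neck's round aluminium collar (68 mm across) on top of the engine, 94 mm above the bench; z up. The neck's thread is 53 mm across, its tapered mouth ends 27 mm above this point. Cap origin above this point: 13 mm with the lugs lying on the thread's flat crown, 17 mm on top of a stop, 5 mm dropped into the thread starts, 0 mm screwed home.
- engine: Engine top end fixed to the bench: grey cover on an aluminium block, 250 x 310 x 88 mm without the neck. Origin: centre of its underside. The neck rises from the cover 50 mm along own +y. Right-hand thread, three starts 120 degrees apart; how they are clocked about the neck differs each time and is not given (the three gaps can be seen from above).
- thread_axis (a point): Point on the neck's axis at the height of the thread's crown, 17 mm above the collar. From above each of three sectors has, going counter-clockwise: an upright stop 6 degrees wide and 4 mm high, 88 degrees of flat crown, then a gap of 26 degrees where a lug falls 8 mm. The stops block clockwise turning on the crown; a lug in a gap meets the next stop's back if turned on counter-clockwise.
- cap_grip (a point): Centre of the cap's grip bar, on the cap's axis 46 mm above the rim; x along the bar. From the gap the cap is turned clockwise: it sinks 4.9 mm per radian and is home after about 55 to 80 degrees, tight 18 degrees later. A light grip (about 20 N) is enough. The thread groove is 5.5 mm high for the 4 mm lugs. Lugs and neck stand no more than 60 N between them.
- small_cap: Bystander: smaller black cap, 42 mm across, 40 mm high with its grip bar (34 x 10 mm), upright; origin at the centre of its underside. It and the larger cap may trade places.
- wrench: Bystander: steel wrench 180 mm long lying along its own x; origin at its underside.
- socket: Bystander: upright steel socket, 28 mm across, 50 mm high; origin at the centre of its underside.
- gasket: Bystander: flat black rubber ring, 60 mm across, 5 mm high; origin at the centre of its underside.
- bolt: Bystander: steel bolt standing on its 20 mm head, 42 mm high; origin at the centre of its underside.
Not all that is in view belongs to the job. What is shaped like the cap but pink or turquoise is not meant.

How it is judged (in metres and radians):
On the way:
1. the cap has dropped into the thread starts, square on the neck: rim 2.5 to 9 mm above the collar, centred within 4 mm (z of cap in the frame of neck_seat between 0.0025 and 0.009 m and horizontal distance between cap and neck_seat below 0.004 m and angle between cap's own z axis and vertical below 0.12 rad), for 0.1 s.
At the end, for the whole second after the job is handed in: The larger cap sits screwed home on the filler neck: its rim within 1.5 mm of the collar's upper face, centred within 4 mm, tilted less than 0.06 rad, at rest and released (z of cap in the frame of neck_seat below 0.0015 m and horizontal distance between cap and neck_seat below 0.004 m and angle between cap's own z axis and vertical below 0.06 rad and linear speed of cap below 0.01 m/s); the robot touches nothing.
It fails at once if the cap is pressed or twisted against the filler neck with more than 60 N (contact force between cap and engine above 60 N).
It fails at once if another loose part (small cap, wrench, socket, gasket or bolt) is moved by more than 30 mm (distance of any of small_cap, wrench, socket, gasket, bolt from where it was at the start of the episode above 0.03 m).
It also fails if it takes over 64 s, if anything falls off the work surface, if the arm or the gripper's body presses on something with over 40 N, if the wrist force passes 120 N, or if a joint passes its speed limit or range.

### The arm

A 6-joint arm with a two-finger parallel gripper is mounted at the origin on the work surface. World frame = base frame: x ahead of the robot, y to its left, z up, the work surface at z = 0. Lengths are in m, angles in degrees, forces in N, time in s.
With the tool pointing down it reaches from about 0.2 to 0.875 m from the base axis. Payload 3.4 kg.
Tool frame: the origin (TCP) lies on the centre line of the jaws, within the pads' length; the fingertips stand 14 mm ahead of it and the grasp point (between the pads) lies 5 mm behind it; z points along the fingers, y is the direction in which the jaws open and shut (so a half turn about z gives the same grasp; the last joint's range is limited). The gripper opens to 94 mm and grips with 3 to 60 N. Pads are 16 mm wide; open, the fingers measure 119 mm over their backs; the gripper's body (75 mm by 177 mm) begins 78 mm behind the grasp point.
Start: joints at [-81.417, 15.808, 86.224, -0, 77.962, -6.933], TCP at [0.154, -0.554, 0.219] pointing down, gripper open.
Joint ranges: [-165.64, 165.64], [-43.16, 119.46], [12.63, 154.43], [-67.54, 247.53], [6.08, 155.33], [-154.97, 154.97]. Speed limits (degrees/s): [147.25, 147.25, 180, 180, 180, 180].

### API

Orientations are given as a 3x3 rotation matrix whose columns are the frame's x, y, z axes.
In Python, from plant import robot gives the robot as it stands.
- The arm moves only by the tool play_rows, never from a script. Its arguments are lists of equal length, an entry for each row: "xyz": the shift along the tool's x, y, z in m, a list of three; "dr": the turn, a rotation vector about the tool's x, y, z in rad, a list of three. In form: {"xyz": [[x, y, z], ...], "dr": [[rx, ry, rz], ...]}. A call has exactly 5 rows; each row is the pose to reach, as a shift and turn from the pose commanded when the call began, along the tool's axes at that moment; what a row does not reach only later rows make up. A row lasts 1/8 s, in which the tool goes at most 62.5 mm and 10.7 degrees, less where a joint would pass 70% of its speed; a pose out of reach is approached as far as the arm can. A call with a gripper value outside its range is refused whole. "gripper" is the closure, from -1 (fully open) to 1 (shut), set as the call begins (left out, the last holds). The fingers move at their own pace and stop on an object; "grip_force" is the grip in N (left out, the last holds). Time passes only in rows, so rows that repeat a pose let the fingers close, or fill a call up. It gives the time, the measured TCP pose, the force and the opening at its end, in the units of the state.
- robot.state(): the state, without advancing time (a new reading comes with each control period).
- robot.camera(name): name is "scene" or "top"; returns (picture, depth): 400x640x3 uint8, red, green, blue; 400x640 float32, m along the optical axis (not along the pixel's ray), 0 where there is no reading.
- robot.camera_params(name): a dict with "fx", "fy", "cx", "cy" (pixels), "cam_to_world" (4x4, takes a point from camera to world coordinates). Camera axes: x right, y up, looking along -z (the intrinsics and any distortion apply to the point x, -y, -z); pixel columns grow to the right and rows downward; lengths in m; the calibration is good to about 2 mm. A picture is of the moment at which its call begins. camera_params takes no time and is no camera call.
- robot.hand_in(): hands the job in, once; it reports no verdict.
Trained networks look in the newest picture that a camera, given by its name, has taken for a name from the list of things; names that differ only in an ending like _2 or _b are one class to them, and where a whole thing is asked for, a point or a joint stands for the part that bears it (a point fixed in the world has none). Each returns a list of dicts, best first, with "p" (0 to 1); they miss things now and then, are a little off and sometimes report something else, mostly with a low value. They report only what shows in the picture. A call takes as long as a camera call. They do not tell look-alikes from the thing itself.
- robot.search_frame(camera, label): "box" ([left, top, right, bottom] in pixels, round what is visible of it).
- robot.landmark_of(camera, label): "centre" ([column, row] in pixels: a listed point, or the origin of a listed thing).
The state is a dict: "t": time; "joints": joint angles; "joint_vel": joint speeds; "joint_torque": joint torques, N m; "ee_pos": TCP position; "tcp_rot": TCP orientation; "contact_force": force on the tool from outside, world axes, zero at the start; "ft_torque": the same for the moment, N m; "grip_width": finger opening in m.
Only numpy, scipy, OpenCV 4.12 (cv2) and the standard library are available. Lean on these libraries where they do the work, as an engineer would, in place of code of your own. Each camera call takes 0.05 s, during which the arm holds its last target.

## Working session

There is one attempt and no reset: what is moved stays moved. The work goes in short steps, Python scripts to look and compute and a tool call to move; the robot and the scene stay as the last step left them, time stands still between calls to the robot, and variables do not carry over. Pictures are saved under pics/ and viewed, and the job is handed in when it is done.

Besides the shell and the picture viewer there is one more tool, called after "Call:" as a command line: name --argument value ..., lists and objects as JSON in quotes. play_rows: Moves the arm, as the interface text tells. Its arguments: {"type":"object","properties":{"xyz":{"type":"array","items":{"type":"array","items":{"type":"number"}}},"dr":{"type":"array","items":{"type":"array","items":{"type":"number"}}},"gripper":{"type":"number"},"grip_force":{"type":"number"}},"required":["xyz","dr"]}

```bash
mkdir -p pics; ls
python3 - <<'E'
from plant import robot
import cv2
s=robot.state();print(s)
for n in("scene","top"):
    p,d=robot.camera(n);cv2.imwrite(f"pics/{n}0.png",p[:,:,::-1]);
    import numpy as np
    np.savez(f"{n}0.npz",p=p,d=d);print(n,robot.camera_params(n))
for n in("scene","top"):
    for l in("cap","small_cap","engine"):
        print(n,l,robot.search_frame(n,l))
for l in("neck_seat","thread_axis","cap_grip"): print(l,robot.landmark_of("top",l),robot.landmark_of("scene",l))
E
```

```text
pics
{'t': 0.0, 'joints': array([-8.14190539e+01,  1.58476609e+01,  8.62945451e+01,  4.26840602e-04,
        7.79618861e+01, -6.93301125e+00]), 'joint_vel': array([ 0.00805098,  0.06416728, -0.13823439,  0.03358043,  0.07774398,
       -0.03420164]), 'joint_torque': array([-1.25425773e-03, -4.04588556e+01, -2.37228727e+01,  7.00285658e-02,
        3.44867399e-02, -1.34006577e-04]), 'ee_pos': array([ 0.15371088, -0.55351136,  0.21860904]), 'tcp_rot': array([[ 9.63565772e-01,  2.67471370e-01, -2.63866308e-04],
       [ 2.67471404e-01, -9.63564122e-01,  1.79749884e-03],
       [ 2.26527369e-04, -1.80258505e-03, -9.99998350e-01]]), 'contact_force': array([ 0.05025929,  0.72119987, -0.4635095 ]), 'ft_torque': array([ 0.03299264,  0.03813354, -0.01338681]), 'grip_width': 0.09392224136203536}
scene {'fx': 436.2467193086597, 'fy': 436.2467193086597, 'cx': 313.3922210959669, 'cy': 201.17893141954536, 'cam_to_world': array([[-0.58681186, -0.62368338,  0.51640187,  0.9990096 ],
       [ 0.80964531, -0.46079605,  0.36351269,  0.46034441],
       [ 0.01123912,  0.63141591,  0.77536291,  0.7367376
[... 1014 characters left out ...]
55.4], 'p': 0.56}]
top small_cap [{'box': [324.6, 233.4, 339.3, 251.1], 'p': 0.67}, {'box': [253.8, 184.2, 283.1, 212.2], 'p': 0.6}]
top engine [{'box': [371.8, 154.6, 513.6, 265.6], 'p': 0.88}]
neck_seat [] [{'centre': [234.7, 145.9], 'p': 0.76}]
thread_axis [{'centre': [430.6, 206.1], 'p': 0.69}, {'centre': [265.6, 269.3], 'p': 0.63}] [{'centre': [226.6, 141.2], 'p': 0.94}]
cap_grip [{'centre': [183.3, 214.5], 'p': 0.94}, {'centre': [257.1, 133.3], 'p': 0.88}, {'centre': [224.8, 227.8], 'p': 0.76}, {'centre': [263.3, 197.3], 'p': 0.74}] [{'centre': [342.3, 312.1], 'p': 0.9}, {'centre': [436.1, 247.9], 'p': 0.81}, {'centre': [474.9, 286.1], 'p': 0.71}, {'centre': [368.2, 250.3], 'p': 0.68}]
```

View pics/scene0.png

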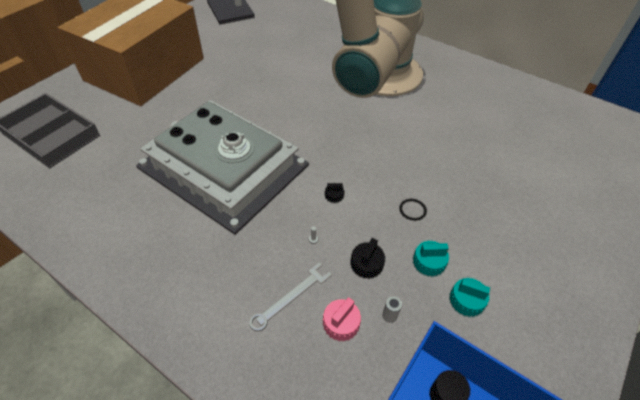

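View pics/top0.png

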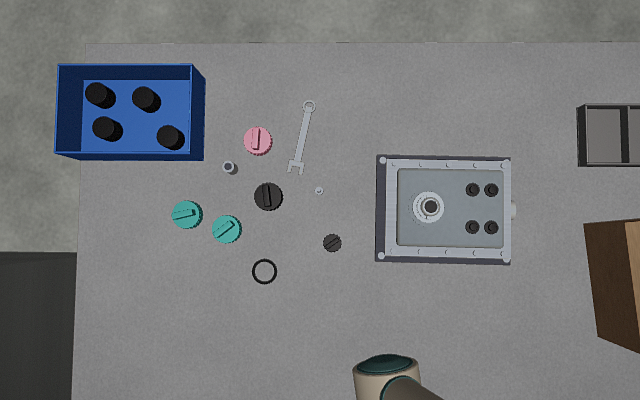

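Run:
```python
import cv2
a=cv2.imread("pics/top0.png");
c=cv2.resize(a[115:255,160:360],None,fx=4,fy=4,interpolation=cv2.INTER_CUBIC);cv2.imwrite("pics/tcrop.png",c)
c=cv2.resize(a[150:270,365:520],None,fx=5,fy=5,interpolation=cv2.INTER_CUBIC);cv2.imwrite("pics/ecrop.png",c)
```

```text
(no output)
```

View pics/tcrop.png

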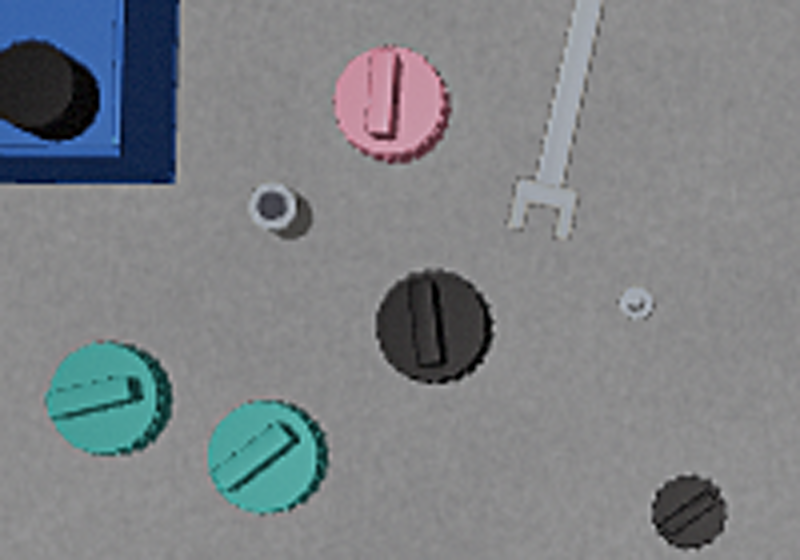

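View pics/ecrop.png

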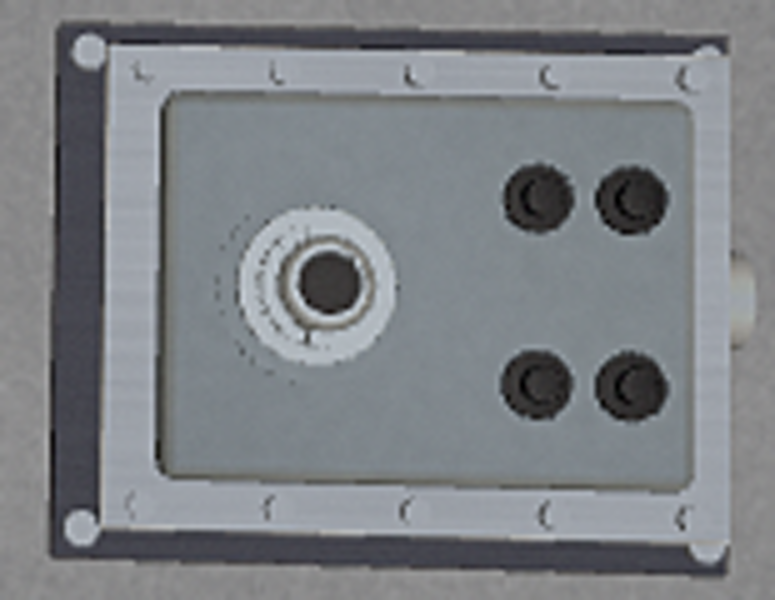

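The thing wanted is the large black cap, at top (268,197) and scene (368,258). These could be mistaken for it:
- pink cap: top (258,140)
- turquoise caps: top (187,214) and (227,229)
- small black cap: top (332,243)
- black cylinders in the blue bin: top (99,95), (146,98), (107,128) and (171,137)

In the close crop it is black, has a full-width grip bar and is clearly larger than the small cap. The neck is at top (429,207).

```bash
cat > h.py <<'E'
import numpy as np,cv2
from plant import robot
def cloud(n,p,d):
    c=robot.camera_params(n);v,u=np.mgrid[0:400,0:640]
    X=np.stack([(u-c['cx'])/c['fx']*d,-(v-c['cy'])/c['fy']*d,-d,np.ones_like(d)],-1)
    W=(X@c['cam_to_world'].T)[...,:3];W[d==0]=np.nan
    return W
def circ(x,y):
    A=np.c_[2*x,2*y,np.ones_like(x)];s=np.linalg.lstsq(A,x*x+y*y,rcond=None)[0];return s[0],s[1],np.sqrt(s[2]+s[0]**2+s[1]**2)
E
python3 - <<'E'
from h import *
for n in("top","scene"):
    z=np.load(n+"0.npz");W=cloud(n,z['p'],z['d'])
    b=(245,180,295,220) if n=="top" else (345,232,392,285)
    R=W[b[1]:b[3],b[0]:b[2]].reshape(-1,3);P=z['p'][b[1]:b[3],b[0]:b[2]].reshape(-1,3)
    print(n,"bench z",np.nanmedian(R[P.mean(1)>100][:,2]),)
    bar=R[(R[:,2]>0.045)];print("bar n",len(bar),np.percentile(bar,[5,50,95],axis=0).round(4).tolist())
    top=R[(R[:,2]>.053)]; (c,s,a)=cv2.minAreaRect((top[:,:2]*1000).astype(np.float32));print("bar rect",c,s,a,top[:,:2].mean(0))
    sk=R[(R[:,2]>.024)&(R[:,2]<.042)];cc,r=cv2.minEnclosingCircle((sk[:,:2]*1000).astype(np.float32));print("disc",cc,r,len(sk),np.median(sk[:,2]))
    # neck
    b=(405,180,455,232) if n=="top" else (205,120,262,172)
    R=W[b[1]:b[3],b[0]:b[2]].reshape(-1,3)
    h=np.histogram(R[:,2],bins=np.arange(.05,.135,.003));print(list(zip(h[1].round(3),h[0])))
    co=R[(R[:,2]>.0905)&(R[:,2]<.0975)]
    if len(co)>3: print("collar",cv2.minEnclosingCircle((co[:,:2]*1000).astype(np.float32)),len(co))
    for lo,hi in((.115,.13),(.1,.13)):
        t=R[(R[:,2]>lo)&(R[:,2]<hi)]
        print("mouth",cv2.minEnclosingCircle((t[:,:2]*1000).astype(np.float32)),len(t),t.mean(0),circ(t[:,0],t[:,1]))
E
```

```text
top bench z -0.00023192395953985923
bar n 152 [[0.5516, 0.2823, 0.0487], [0.5739, 0.2894, 0.0591], [0.5945, 0.2965, 0.0621]]
bar rect (574.30712890625, 289.7345275878906) (47.43474197387695, 14.437661170959473) 8.470762252807617 [0.57371018 0.28969191]
disc (574.0431518554688, 290.0943603515625) 32.862892150878906 463 0.03190960466050474
[(np.float64(0.05), np.int64(0)), (np.float64(0.053), np.int64(0)), (np.float64(0.056), np.int64(0)), (np.float64(0.059), np.int64(0)), (np.float64(0.062), np.int64(0)), (np.float64(0.065), np.int64(0)), (np.float64(0.068), np.int64(0)), (np.float64(0.071), np.int64(0)), (np.float64(0.074), np.int64(0)), (np.float64(0.077), np.int64(0)), (np.float64(0.08), np.int64(3)), (np.float64(0.083), np.int64(189)), (np.float64(0.086), np.int64(880)), (np.float64(0.089), np.int64(681)), (np.float64(0.092), np.int64(273)), (np.float64(0.095), np.int64(104)), (np.float64(0.098), np.int64(15)), (np.float64(0.101), np.int64(31)), (np.float64(0.104), np.int64(18)), (np.float64(0.107), np.int64(37)), (np.float64(0.11), np.int64(88)), (np.float64(0.113), np.int64(64))
[... 1805 characters left out ...]
np.float64(0.116), np.int64(50)), (np.float64(0.119), np.int64(97)), (np.float64(0.122), np.int64(19)), (np.float64(0.125), np.int64(0)), (np.float64(0.128), np.int64(0)), (np.float64(0.131), np.int64(0))]
collar ((547.9883422851562, -90.09529113769531), 83.86014556884766) 344
mouth ((552.554931640625, -62.449790954589844), 25.28337287902832) 182 [ 0.55418231 -0.05957873  0.11950111] (np.float64(0.5536190279790038), np.float64(-0.060459221811644426), np.float64(0.014037981921543825))
mouth ((550.7803344726562, -62.479774475097656), 27.557350158691406) 413 [ 0.55630071 -0.05701589  0.11320103] (np.float64(0.5524507585582702), np.float64(-0.060907485654593085), np.float64(0.01927930233969675))
```

Run:
```python
from h import *
for n in("top","scene"):
    ps=[];ds=[]
    for i in range(8):
        p,d=robot.camera(n);ps.append(p.astype(float));ds.append(np.where(d==0,np.nan,d))
    p=np.mean(ps,0);d=np.nan_to_num(np.nanmedian(ds,0));np.savez(n+"1.npz",p=p,d=d)
    print(n,np.nanmedian(np.std(ds,0)),np.std(ps,0).mean())
    b=(408,186,450,228) if n=="top" else (208,122,258,164)
    c=p[b[1]:b[3],b[0]:b[2]];c=np.clip((c-60)*1.3,0,255).astype(np.uint8)
    cv2.imwrite(f"pics/neck_{n}1.png",cv2.resize(c[:,:,::-1],None,fx=14,fy=14,interpolation=cv2.INTER_CUBIC))
    W=cloud(n,p,d);Z=W[b[1]:b[3],b[0]:b[2],2]
    cz=np.clip((Z-.08)/.045*255,0,255);cz=np.nan_to_num(cz).astype(np.uint8)
    cv2.imwrite(f"pics/neckz_{n}1.png",cv2.resize(cv2.applyColorMap(cz,cv2.COLORMAP_JET),None,fx=14,fy=14,interpolation=cv2.INTER_NEAREST))
print(robot.state()['t'])
```

```text
top 0.0020060209 1.0103812119581392
scene 0.0015905045 1.5851742268708446
1.5
```

View pics/neck_top1.png

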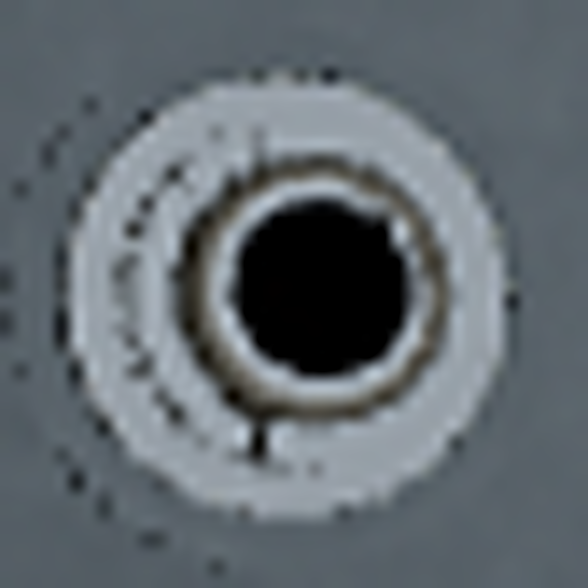

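View pics/neckz_top1.png

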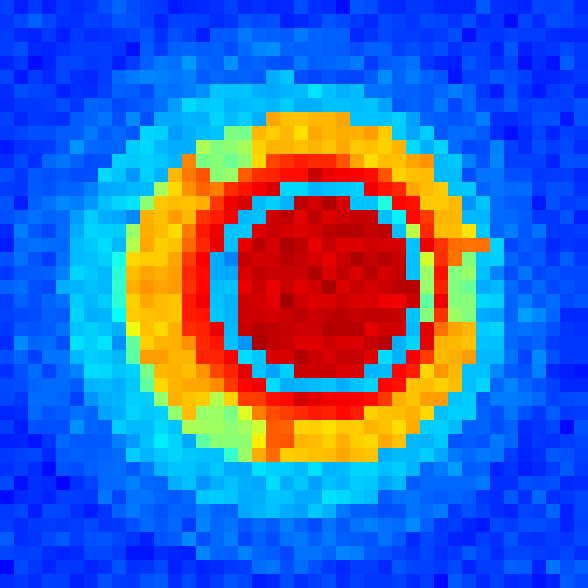

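View pics/neck_scene1.png

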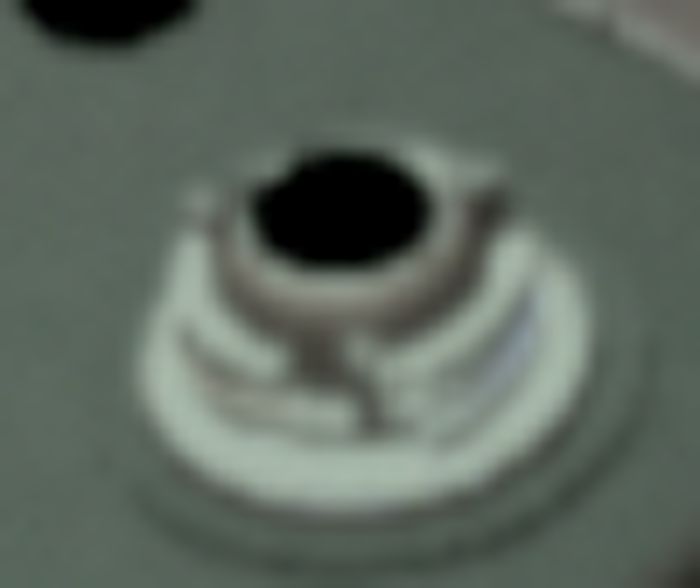

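View pics/neckz_scene1.png

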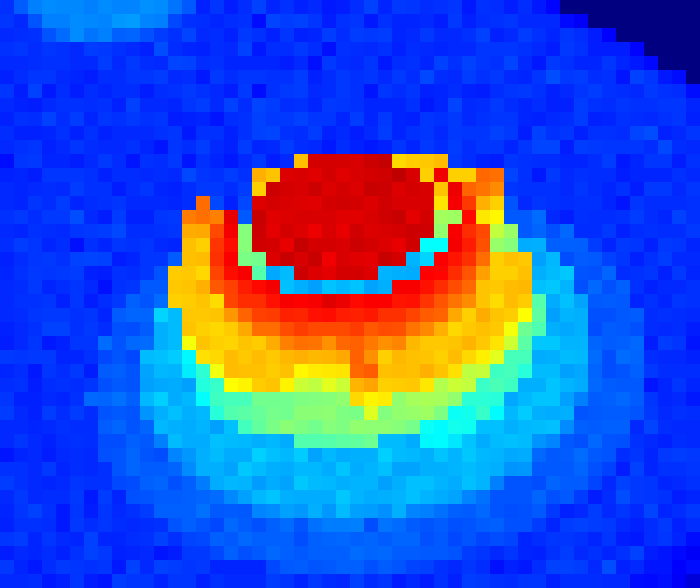

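The depth map shows the three gaps (green) and the stops (orange-red) around the neck. In the top crop the gaps are near (225,150), (460,290) and (220,425).

Run:
```python
from h import *
from scipy.optimize import minimize
for n in("top","scene"):
    z=np.load(n+"1.npz");W=cloud(n,z['p'],z['d'])
    b=(408,186,450,228) if n=="top" else (208,122,258,164)
    R=W[b[1]:b[3],b[0]:b[2]].reshape(-1,3)
    o=R[R[:,2]>.118];print(n,"plug",o.mean(0),cv2.minEnclosingCircle((o[:,:2]*1e3).astype(np.float32)))
    t=R[(R[:,2]>.1085)&(R[:,2]<.1135)]
    # collar outer: best-separating circle r=34 between collar z~.094 & cover .088
    f=lambda c:-(lambda r:np.nanmedian)(0) 
    best=None
    for x in np.arange(.543,.560,.0005):
        for y in np.arange(-.07,-.053,.0005):
            r=np.hypot(R[:,0]-x,R[:,1]-y);m=np.where(r<.0265,.111,np.where(r<.034,.094,.088))
            k=(r>.0225)&(r<.045)
            e=np.abs(R[k,2]-m[k]).clip(0,.006).mean()
            if best is None or e<best[0]: best=(e,x,y)
    print("fit",best)
    x,y=best[1:]
    r=np.hypot(R[:,0]-x,R[:,1]-y);a=np.degrees(np.arctan2(R[:,1]-y,R[:,0]-x))
    k=(r>.0205)&(r<.0255)
    for g in range(-180,180,8):
        q=R[k&(a>=g)&(a<g+8),2]
        print(g+4,len(q),(np.median(q)*1e3).round(1) if len(q) else '',end=' | ')
    print()
    # cap
    b=(245,180,295,220) if n=="top" else (345,232,392,285)
    R=W[b[1]:b[3],b[0]:b[2]].reshape(-1,3)
    top=R[(R[:,2]>.054)]; (c,s,an)=cv2.minAreaRect((top[:,:2]*1000).astype(np.float32));print("bar rect",c,s,an)
    q=top[:,:2]-top[:,:2].mean(0);u,sv,vt=np.linalg.svd(q);print("pca",np.degrees(np.arctan2(vt[0,1],vt[0,0])))
    sk=R[(R[:,2]>.026)&(R[:,2]<.042)];print("disc",cv2.minEnclosingCircle((sk[:,:2]*1000).astype(np.float32)))
    best=None
    for x in np.arange(.565,.585,.0005):
        for y in np.arange(.281,.301,.0005):
            r=np.hypot(R[:,0]-x,R[:,1]-y);m=np.where(r<.032,.032,0)
            e=np.abs(R[:,2]-m).clip(0,.015).mean()
            if best is None or e<best[0]: best=(e,x,y)
    print("capfit",best)
```

```text
top plug [ 0.54861893 -0.06399147  0.12103675] ((548.783447265625, -64.28482818603516), 19.393775939941406)
fit (np.float64(0.0016084334235355493), np.float64(0.5489999999999994), np.float64(-0.065))
-176 6 110.7 | -168 3 111.7 | -160 4 110.4 | -152 4 111.0 | -144 5 111.7 | -136 4 110.9 | -128 4 110.7 | -120 3 111.4 | -112 5 111.5 | -104 2 111.8 | -96 3 102.9 | -88 1 102.7 | -80 2 108.5 | -72 2 114.4 | -64 4 111.3 | -56 3 110.7 | -48 4 111.2 | -40 3 111.0 | -32 3 111.2 | -24 4 110.6 | -16 4 111.8 | -8 3 111.3 | 0 4 111.3 | 8 2 111.4 | 16 4 111.0 | 24 5 103.4 | 32 4 102.9 | 40 1 102.4 | 48 6 114.1 | 56 4 111.1 | 64 4 111.8 | 72 3 110.9 | 80 5 111.7 | 88 4 112.4 | 96 5 111.1 | 104 5 111.0 | 112 3 111.7 | 120 4 111.5 | 128 4 112.1 | 136 3 110.7 | 144 5 103.9 | 152 5 103.2 | 160 6 107.5 | 168 3 115.2 | 176 3 110.5 | 
bar rect (574.018310546875, 290.1710510253906) (46.56167221069336, 14.148078918457031) 7.506462097167969
pca -171.44232791524718
disc ((573.9207153320312, 289.5817565917969), 32.78347396850586)
capfit (np.float64(0.0021897858338229322), np.float64(0.5744999999999989), np.flo
[... 396 characters left out ...]
9 | -64 0  | -56 4 110.8 | -48 1 110.8 | -40 4 110.6 | -32 3 110.7 | -24 4 110.0 | -16 7 110.3 | -8 4 105.4 | 0 8 101.7 | 8 7 102.1 | 16 7 103.1 | 24 6 98.0 | 32 6 102.5 | 40 7 93.6 | 48 8 105.7 | 56 9 103.5 | 64 10 100.8 | 72 9 103.4 | 80 8 107.8 | 88 9 105.4 | 96 6 105.4 | 104 7 106.0 | 112 6 100.4 | 120 3 110.7 | 128 5 110.2 | 136 3 110.6 | 144 0  | 152 0  | 160 4 104.5 | 168 7 113.3 | 176 0  | 
bar rect (576.128662109375, 291.5986633300781) (47.76048278808594, 13.89413833618164) 7.8868231773376465
pca 8.075021144233459
disc ((576.1422729492188, 291.3894348144531), 32.21561050415039)
capfit (np.float64(0.003169388298457468), np.float64(0.5759999999999987), np.float64(0.29100000000000004))
```

```bash
cat >> h.py <<'E'
from scipy.spatial.transform import Rotation as Ro
def go(pos,yaw):
    s=robot.state();R=s['tcp_rot'];a=np.radians(yaw)
    T=np.array([[np.cos(a),np.sin(a),0],[np.sin(a),-np.cos(a),0],[0,0,-1.]])
    sh=R.T@(np.array(pos)-s['ee_pos']);dr=Ro.from_matrix(R.T@T).as_rotvec()
    print("t",s['t'],"pos",s['ee_pos'].round(4),"yaw",np.degrees(np.arctan2(R[1,0],R[0,0])).round(2),"F",s['contact_force'].round(1),"w",s['grip_width'].round(4),"j6",s['joints'][5].round(1))
    print("shift",sh.round(4),"dr",dr.round(4))
E
python3 -c "
from h import *
go([.575,.2906,.16],8)"
```

```text
Traceback (most recent call last):
  File "h.py", line 15, in go
    print("t",s['t'],"pos",s['ee_pos'].round(4),"yaw",np.degrees(np.arctan2(R[1,0],R[0,0])).round(2),"F",s['contact_force'].round(1),"w",s['grip_width'].round(4),"j6",s['joints'][5].round(1))
                                                                                                                                         ^^^^^^^^^^^^^^^^^^^^^
AttributeError: 'float' object has no attribute 'round'
```

```bash
sed -i "s/s\['grip_width'\].round(4)/round(s['grip_width'],4)/" h.py
python3 -c "
from h import *
go([.575,.2906,.20],8)"
```

```text
t 1.5 pos [ 0.1538 -0.5541  0.2195] yaw 15.51 F [ 0.2 -0.5 -0.5] w 0.0942 j6 -6.9
shift [ 0.6318 -0.7012  0.0194] dr [1.000e-04 0.000e+00 1.311e-01]
```

Call:
play_rows --xyz '[[0.025,-0.028,0],[0.06,-0.0666,0],[0.098,-0.1087,0],[0.136,-0.151,0],[0.174,-0.193,0]]' --dr '[[0,0,0],[0,0,0],[0,0,0],[0,0,0],[0,0,0]]' --gripper -1

```text
t: 2.12
ee_pos: [0.2704, -0.32, 0.2196]
tcp_rot: [[0.964, 0.267, 0.001], [0.267, -0.964, -0.001], [0.001, 0.001, -1.0]]
contact_force: [1.1, -0.0, 0.0]
grip_width: 0.094
```

Call:
play_rows --xyz '[[0.038,-0.042,0],[0.076,-0.084,0],[0.114,-0.1265,0],[0.152,-0.1687,0],[0.19,-0.211,0]]' --dr '[[0,0,0],[0,0,0],[0,0,0],[0,0,0],[0,0,0]]'

```text
t: 2.75
ee_pos: [0.3972, -0.0658, 0.2199]
tcp_rot: [[0.964, 0.267, 0.001], [0.267, -0.964, -0.001], [0.001, 0.001, -1.0]]
contact_force: [0.6, -0.7, -0.8]
grip_width: 0.0939
```

Call:
play_rows --xyz '[[0.038,-0.042,0],[0.076,-0.084,0],[0.114,-0.1265,0],[0.152,-0.1687,0],[0.19,-0.211,0]]' --dr '[[0,0,0.02],[0,0,0.05],[0,0,0.08],[0,0,0.11],[0,0,0.13]]'

```text
t: 3.38
ee_pos: [0.5238, 0.1886, 0.2196]
tcp_rot: [[0.99, 0.14, 0.001], [0.14, -0.99, -0.0], [0.001, 0.0, -1.0]]
contact_force: [0.5, -0.8, -0.2]
grip_width: 0.0939
```

```bash
python3 -c "
from h import *
go([.575,.2906,.10],8)"
```

```text
t 3.375 pos [0.5238 0.1886 0.2196] yaw 8.05 F [ 0.5 -0.8 -0.2] w 0.0939 j6 94.6
shift [ 0.0649 -0.0939  0.1196] dr [ 0.0004 -0.0007  0.001 ]
```

Call:
play_rows --xyz '[[0.02,-0.028,0.02],[0.04,-0.058,0.05],[0.06,-0.087,0.08],[0.065,-0.0939,0.11],[0.065,-0.0939,0.1196]]' --dr '[[0,0,0],[0,0,0],[0,0,0],[0,0,0],[0,0,0]]'

```text
t: 4.0
ee_pos: [0.5732, 0.2889, 0.0974]
tcp_rot: [[0.99, 0.141, -0.004], [0.141, -0.99, -0.002], [-0.004, 0.001, -1.0]]
contact_force: [-0.2, -0.6, 0.6]
grip_width: 0.094
```

```bash
python3 -c "
from h import *
go([.575,.2906,.05],8)
for n in('top','scene'):
    p,d=robot.camera(n);cv2.imwrite('pics/g_'+n+'.png',p[:,:,::-1])"
```

```text
t 4.0 pos [0.5732 0.2889 0.0974] yaw 8.13 F [-0.2 -0.6  0.6] w 0.094 j6 102.4
shift [ 0.0023 -0.0015  0.0474] dr [0.0011 0.004  0.0022]
```

View pics/g_scene.png

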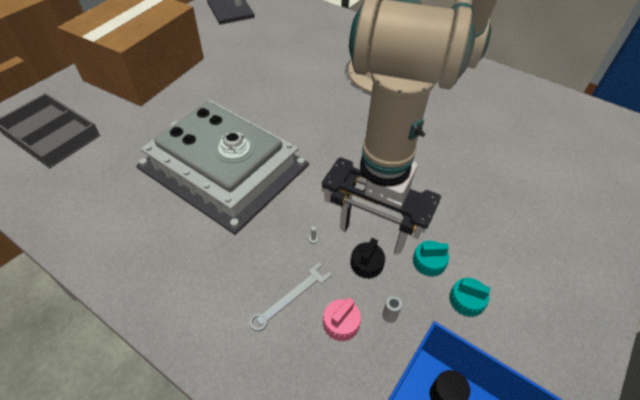

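The open jaws (scene ~ (350,210) and (405,240)) straddle the black cap at (368,258), clear of the neighbours.

Call:
play_rows --xyz '[[0,0,0.015],[0,0,0.03],[0,0,0.042],[0,0,0.048],[0,0,0.049]]' --dr '[[0,0,0],[0,0,0],[0,0,0],[0,0,0],[0,0,0]]'

```text
t: 4.72
ee_pos: [0.5741, 0.2887, 0.0503]
tcp_rot: [[0.99, 0.14, -0.001], [0.14, -0.99, -0.0], [-0.001, 0.0, -1.0]]
contact_force: [1.7, 0.5, 0.0]
grip_width: 0.0941
```

Call:
play_rows --xyz '[[0,0,0],[0,0,0],[0,0,0],[0,0,0],[0,0,0]]' --dr '[[0,0,0],[0,0,0],[0,0,0],[0,0,0],[0,0,0]]' --gripper 1 --grip_force 20

```text
t: 5.35
ee_pos: [0.5743, 0.2888, 0.0509]
tcp_rot: [[0.99, 0.14, 0.0], [0.14, -0.99, -0.0], [0.0, 0.0, -1.0]]
contact_force: [-0.3, 1.0, -0.3]
grip_width: 0.0476
```

```bash
python3 -c "
from h import *
go([.575,.2906,.20],8)"
```

```text
t 5.35 pos [0.5743 0.2888 0.0509] yaw 8.07 F [-0.3  1.  -0.3] w 0.0476 j6 102.4
shift [ 0.001  -0.0017 -0.1491] dr [ 0.0001 -0.0001  0.0012]
```

Call:
play_rows --xyz '[[0,0,0],[0,0,0],[0,0,0],[0,0,0],[0,0,0]]' --dr '[[0,0,0],[0,0,0],[0,0,0],[0,0,0],[0,0,0]]'

```text
t: 5.98
ee_pos: [0.5743, 0.289, 0.0508]
tcp_rot: [[0.99, 0.14, 0.0], [0.14, -0.99, 0.0], [0.0, -0.0, -1.0]]
contact_force: [-0.1, 1.7, 0.4]
grip_width: 0.0142
```

Call:
play_rows --xyz '[[0,0,-0.015],[0,0,-0.045],[0,0,-0.085],[0,0,-0.125],[0,0,-0.15]]' --dr '[[0,0,0],[0,0,0],[0,0,0],[0,0,0],[0,0,0]]'

```text
t: 6.6
ee_pos: [0.575, 0.2889, 0.2042]
tcp_rot: [[0.99, 0.14, 0.004], [0.14, -0.99, 0.001], [0.004, -0.0, -1.0]]
contact_force: [-0.7, 0.3, -2.0]
grip_width: 0.0138
```

```bash
python3 -c "
from h import *
go([.5503,-.0633,.21],72)
p,d=robot.camera('scene');cv2.imwrite('pics/lift.png',p[:,:,::-1])"
```

```text
t 6.6 pos [0.575  0.2889 0.2042] yaw 8.07 F [-0.7  0.3 -2. ] w 0.0138 j6 102.4
shift [-0.0739  0.3452 -0.0062] dr [ 0.0017 -0.0035 -1.1158]
```

View pics/lift.png

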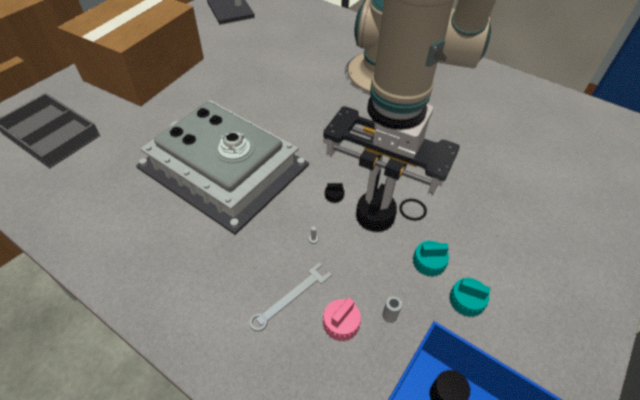

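The black cap hangs square in the jaws at scene (376,212).

Call:
play_rows --xyz '[[-0.005,0.023,0],[-0.014,0.066,0],[-0.023,0.11,0],[-0.033,0.155,0],[-0.042,0.195,0]]' --dr '[[0,0,-0.06],[0,0,-0.18],[0,0,-0.3],[0,0,-0.42],[0,0,-0.54]]'

```text
t: 7.28
ee_pos: [0.5595, 0.0881, 0.2008]
tcp_rot: [[0.775, 0.632, -0.0], [0.632, -0.775, -0.001], [-0.001, 0.0, -1.0]]
contact_force: [0.1, 0.1, -1.1]
grip_width: 0.0133
```

```bash
python3 -c "
from h import *
go([.5503,-.0633,.205],70)"
```

```text
t 7.275 pos [0.5595 0.0881 0.2008] yaw 39.22 F [ 0.1  0.1 -1.1] w 0.0133 j6 52.7
shift [-0.1029  0.1115 -0.0042] dr [ 1.000e-04  7.000e-04 -5.371e-01]
```

Call:
play_rows --xyz '[[-0.028,0.03,-0.001],[-0.056,0.061,-0.002],[-0.083,0.09,-0.003],[-0.1,0.108,-0.004],[-0.103,0.1115,-0.004]]' --dr '[[0,0,-0.13],[0,0,-0.27],[0,0,-0.4],[0,0,-0.5],[0,0,-0.537]]'

```text
t: 7.9
ee_pos: [0.5497, -0.0636, 0.2048]
tcp_rot: [[0.347, 0.938, -0.0], [0.938, -0.347, -0.001], [-0.001, -0.0, -1.0]]
contact_force: [0.4, 0.7, -0.8]
grip_width: 0.0141
```

Run:
```python
from h import *
go([.5503,-.0633,.16],70)
for n in('top','scene'):
    ds=[]
    for i in range(4):
        p,d=robot.camera(n);ds.append(np.where(d==0,np.nan,d))
    cv2.imwrite('pics/ov_'+n+'.png',p[:,:,::-1]);np.savez('ov_'+n,p=p,d=np.nan_to_num(np.nanmedian(ds,0)))
    im=cv2.imread('pics/ov_'+n+'.png');c=im[150:270,370:490] if n=='top' else im[70:190,170:290]
    cv2.imwrite('pics/ovc_'+n+'.png',cv2.resize(c,None,fx=5,fy=5,interpolation=cv2.INTER_CUBIC))
```

```text
t 7.9 pos [ 0.5497 -0.0636  0.2048] yaw 69.72 F [ 0.4  0.7 -0.8] w 0.0141 j6 6.5
shift [0.0005 0.0005 0.0448] dr [-0.0001  0.0008 -0.0048]
```

View pics/ovc_top.png

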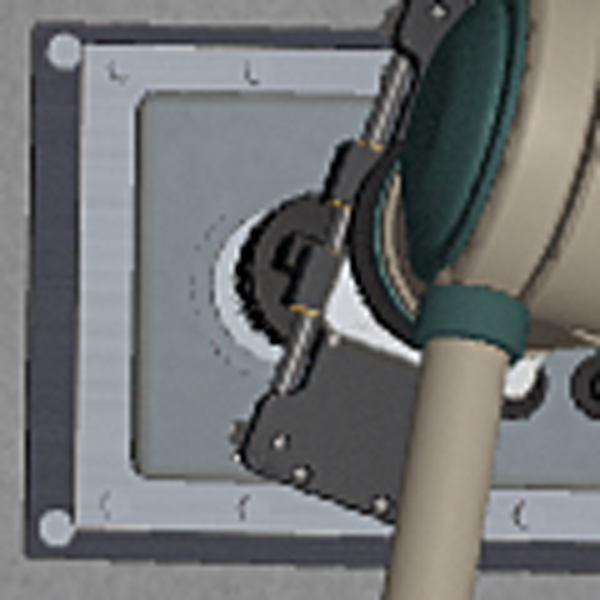

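View pics/ovc_scene.png

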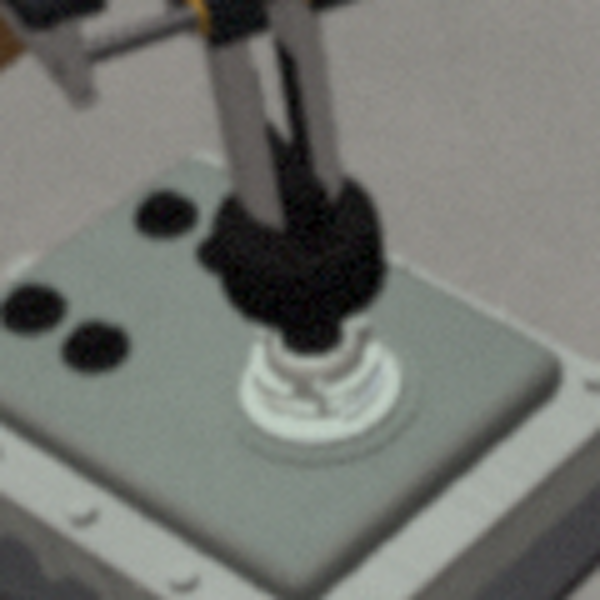

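Run:
```python
from h import *
from scipy.optimize import least_squares
# scene: skirt surface
z=np.load('ov_scene.npz');W=cloud('scene',z['p'],z['d']);V=W.reshape(-1,3)
dk=z['p'].reshape(-1,3).max(1)<70
k=dk&(np.hypot(V[:,0]-.55,V[:,1]+.063)<.06)&(V[:,2]>.156)&(V[:,2]<.182)
q=V[k];print(len(q))
c=robot.camera_params('scene')['cam_to_world'][:3,3]
f=lambda t:np.hypot(q[:,0]-t[0],q[:,1]-t[1])-.032
s=least_squares(f,[.55,-.063],loss='soft_l1',f_scale=.002);print('scene cyl',s.x,np.abs(s.fun).mean())
# check same method on the rest cap before pickup
z0=np.load('scene1.npz');W0=cloud('scene',z0['p'],z0['d']);b=(345,232,392,285);R=W0[b[1]:b[3],b[0]:b[2]].reshape(-1,3)
q=R[(R[:,2]>.004)&(R[:,2]<.027)];q=q[np.hypot(q[:,0]-.576,q[:,1]-.2915)<.036]
s=least_squares(f,[.576,.2915],loss='soft_l1',f_scale=.002);print('scene cyl at rest',s.x,len(q),np.abs(s.fun).mean())
z=np.load('ov_top.npz');W=cloud('top',z['p'],z['d']);V=W.reshape(-1,3)
k=(np.hypot(V[:,0]-.55,V[:,1]+.063)<.05)&(V[:,2]>.172)&(V[:,2]<.2)
q=V[k];q=q[q[:,1]>-.063];print('top disc',len(q),np.median(q[:,2]),q[:,:2].min(0),q[:,:2].max(0))
import itertools
best=None
a=V[(V[:,2]<.172)&(np.hypot(V[:,0]-.55,V[:,1]+.063)<.06)&(V[:,1]>-.045)]
# outer pixel boundary: disc pts inside, non-disc points re-projected to z=.186 outside
C=robot.camera_params('top')['cam_to_world'][:3,3]
a2=C+(a-C)*((.186-C[2])/(a[:,2]-C[2]))[:,None]; q2=C+(q-C)*((.186-C[2])/(q[:,2]-C[2]))[:,None]
for x in np.arange(.54,.562,.0005):
    for y in np.arange(-.075,-.052,.0005):
        e=(np.hypot(q2[:,0]-x,q2[:,1]-y)>.032).sum()+(np.hypot(a2[:,0]-x,a2[:,1]-y)<.0315).sum()
        if best is None or e<best[0]: best=(e,[]) 
        if e==best[0]: best[1].append((x,y))
print(best[0],len(best[1]),np.mean(best[1],0))
```

```text
330
scene cyl [ 0.55164122 -0.06020385] 0.0006744400565001352
scene cyl at rest [0.57571554 0.29147013] 233 0.0005720975493997947
top disc 243 0.18582888840772183 [ 0.50859573 -0.062854  ] [ 0.59441728 -0.03040549]
11 2 [ 0.54925 -0.06   ]
```

Run:
```python
from h import *
def ray(n,u,v,z):
    c=robot.camera_params(n);d=c['cam_to_world'][:3,:3]@np.array([(u-c['cx'])/c['fx'],-(v-c['cy'])/c['fy'],-1]);o=c['cam_to_world'][:3,3]
    return o+d*(z-o[2])/d[2]
def px(n,x,y,z):
    c=robot.camera_params(n);q=np.linalg.inv(c['cam_to_world'])@[x,y,z,1];return c['cx']-c['fx']*q[0]/q[2],c['cy']+c['fy']*q[1]/q[2]
for n,b in(("top",(408,186,450,228)),("scene",(208,122,258,164))):
    p=np.load(n+'1.npz')['p'][b[1]:b[3],b[0]:b[2]].mean(2).astype(np.float32)
    P=cv2.resize(p,None,fx=10,fy=10,interpolation=cv2.INTER_CUBIC)
    m=(P<80).astype(np.uint8)
    k,lab,st,ce=cv2.connectedComponentsWithStats(m)
    for i in range(1,k):
        if st[i,4]>2000:
            u,v=(ce[i]+.5)/10-.5+b[:2];print(n,'dark',u,v,st[i,4]/100,ray(n,u,v,.121).round(4))
    # collar fit: maximize gradient along projected circle r=.034 at z=.094
    G=cv2.GaussianBlur(P,(0,0),4);best=None
    t=np.linspace(0,2*np.pi,72,endpoint=False)
    def samp(x,y,r,z):
        uv=np.array([px(n,x+r*np.cos(a),y+r*np.sin(a),z) for a in t]);uv=((uv-b[:2]+.5)*10-.5).astype(np.float32)
        return cv2.remap(G,uv[:,0].copy(),uv[:,1].copy(),cv2.INTER_LINEAR)
    for x in np.arange(.543,.558,.0005):
        for y in np.arange(-.071,-.055,.0005):
            s=np.median(samp(x,y,.0325,.094)-samp(x,y,.0365,.093))
            if best is None or s>best[0]:best=(s,x,y)
    print(n,'collar',best)
```

```text
top dark 430.47836487907466 206.1870662460568 114.12 [ 0.5486 -0.0645  0.121 ]Traceback (most recent call last):
  File "<stdin>", line 23, in <module>
  File "<stdin>", line 19, in samp
  File "<stdin>", line 6, in px
ValueError: time passes only in moves, steps and waits
```

Run:
```python
from h import *
CP={n:robot.camera_params(n) for n in('top','scene')}
def ray(n,u,v,z):
    c=CP[n];d=c['cam_to_world'][:3,:3]@np.array([(u-c['cx'])/c['fx'],-(v-c['cy'])/c['fy'],-1]);o=c['cam_to_world'][:3,3]
    return o+d*(z-o[2])/d[2]
def px(n,X):
    c=CP[n];q=(X-c['cam_to_world'][:3,3])@c['cam_to_world'][:3,:3];return np.c_[c['cx']-c['fx']*q[:,0]/q[:,2],c['cy']+c['fy']*q[:,1]/q[:,2]]
t=np.linspace(0,2*np.pi,72,endpoint=False)
for n,b in(("top",(408,186,450,228)),("scene",(208,122,258,164))):
    p=np.load(n+'1.npz')['p'][b[1]:b[3],b[0]:b[2]].mean(2).astype(np.float32)
    P=cv2.resize(p,None,fx=10,fy=10,interpolation=cv2.INTER_CUBIC)
    m=(P<80).astype(np.uint8)
    k,lab,st,ce=cv2.connectedComponentsWithStats(m)
    for i in range(1,k):
        if st[i,4]>2000:
            u,v=(ce[i]+.5)/10-.5+b[:2];print(n,'dark',u,v,st[i,4]/100,ray(n,u,v,.121).round(4))
    G=cv2.GaussianBlur(P,(0,0),4);best=None
    def samp(x,y,r,z):
        uv=px(n,np.c_[x+r*np.cos(t),y+r*np.sin(t),0*t+z]);uv=((uv-b[:2]+.5)*10-.5).astype(np.float32)
        return cv2.remap(G,uv[:,0].copy(),uv[:,1].copy(),cv2.INTER_LINEAR)
    for x in np.arange(.543,.558,.0005):
        for y in np.arange(-.071,-.055,.0005):
            s=np.mean(np.clip(samp(x,y,.0325,.094)-samp(x,y,.0365,.093),-30,60))
            if best is None or s>best[0]:best=(s,x,y)
    print(n,'collar',best)
```

```text
top dark 430.47836487907466 206.1870662460568 114.12 [ 0.5486 -0.0645  0.121 ]
top collar (np.float32(43.28952), np.float64(0.5484999999999994), np.float64(-0.06499999999999999))
scene dark 215.06944655041698 122.7475360121304 26.38 [ 0.5391 -0.1225  0.121 ]
scene dark 231.92155765920825 136.64070567986232 69.72 [ 0.5498 -0.0643  0.121 ]
scene collar (np.float32(28.71898), np.float64(0.5494999999999993), np.float64(-0.06499999999999999))
```

```bash
python3 -c "
from h import *
go([.549,-.065,.175],70)"
```

```text
t 8.3 pos [ 0.5502 -0.0611  0.2048] yaw 69.81 F [-0.5  0.9 -1.6] w 0.014 j6 6.7
shift [-0.0041  0.0003  0.0298] dr [-0.0001  0.     -0.0033]
```

Call:
play_rows --xyz '[[-0.002,0,0.008],[-0.0043,0.0003,0.016],[-0.0043,0.0003,0.024],[-0.0043,0.0003,0.029],[-0.0043,0.0003,0.03]]' --dr '[[0,0,0],[0,0,0],[0,0,0],[0,0,0],[0,0,0]]'

```text
t: 8.93
ee_pos: [0.5488, -0.0657, 0.1743]
tcp_rot: [[0.346, 0.938, -0.001], [0.938, -0.346, 0.0], [-0.0, -0.001, -1.0]]
contact_force: [0.8, 0.3, -2.3]
grip_width: 0.0139
```

Call:
play_rows --xyz '[[0,0,0],[0,0,0],[0,0,0],[0,0,0],[0,0,0]]' --dr '[[0,0,0],[0,0,0],[0,0,0],[0,0,0],[0,0,0]]'

```text
t: 9.55
ee_pos: [0.549, -0.0658, 0.1749]
tcp_rot: [[0.346, 0.938, 0.0], [0.938, -0.346, -0.0], [-0.0, 0.0, -1.0]]
contact_force: [0.1, -0.4, -1.4]
grip_width: 0.014
```

```bash
python3 -c "
from h import *
go([.549,-.0653,.164],70)"
```

```text
t 9.55 pos [ 0.549  -0.0658  0.1749] yaw 69.78 F [ 0.1 -0.4 -1.4] w 0.014 j6 6.2
shift [ 0.0004 -0.0002  0.0109] dr [ 0.0001  0.0001 -0.0039]
```

Slowly down to the taper, then to just above the crown.

Call:
play_rows --xyz '[[0.0004,0,0.002],[0.0004,0,0.004],[0.0004,0,0.006],[0.0004,0,0.008],[0.0004,0,0.009]]' --dr '[[0,0,0],[0,0,0],[0,0,0],[0,0,0],[0,0,0]]'

```text
t: 10.18
ee_pos: [0.5491, -0.0654, 0.1657]
tcp_rot: [[0.346, 0.938, -0.0], [0.938, -0.346, -0.0], [-0.0, -0.0, -1.0]]
contact_force: [0.6, -0.3, -1.1]
grip_width: 0.0142
```

Call:
play_rows --xyz '[[0,0,0.001],[0,0,0.002],[0,0,0.003],[0,0,0.004],[0,0,0.005]]' --dr '[[0,0,0],[0,0,0],[0,0,0],[0,0,0],[0,0,0]]'

```text
t: 10.8
ee_pos: [0.5491, -0.0654, 0.1608]
tcp_rot: [[0.346, 0.938, 0.0], [0.938, -0.346, -0.0], [-0.0, 0.0, -1.0]]
contact_force: [0.8, 0.1, -1.0]
grip_width: 0.0142
```

Call:
play_rows --xyz '[[0,0,0.0006],[0,0,0.0012],[0,0,0.0018],[0,0,0.0024],[0,0,0.003]]' --dr '[[0,0,0],[0,0,0],[0,0,0],[0,0,0],[0,0,0]]'

```text
t: 11.42
ee_pos: [0.5491, -0.0654, 0.1578]
tcp_rot: [[0.346, 0.938, 0.0], [0.938, -0.346, -0.0], [-0.0, 0.0, -1.0]]
contact_force: [-0.7, -0.6, -1.6]
grip_width: 0.0139
```

Call:
play_rows --xyz '[[0,0,0.0004],[0,0,0.0008],[0,0,0.0012],[0,0,0.0012],[0,0,0.0012]]' --dr '[[0,0,0],[0,0,0],[0,0,0],[0,0,0],[0,0,0]]'

```text
t: 12.05
ee_pos: [0.5492, -0.0654, 0.1575]
tcp_rot: [[0.346, 0.938, 0.001], [0.938, -0.346, -0.0], [-0.0, 0.001, -1.0]]
contact_force: [-2.0, 0.2, 5.5]
grip_width: 0.014
```

On the crown as predicted (13 mm). Now I'll turn it backward gently.

Call:
play_rows --xyz '[[0,0,0.0002],[0,0,0.0002],[0,0,0.0002],[0,0,0.0002],[0,0,0.0002]]' --dr '[[0,0,-0.06],[0,0,-0.12],[0,0,-0.18],[0,0,-0.24],[0,0,-0.3]]'

```text
t: 12.68
ee_pos: [0.5501, -0.065, 0.1575]
tcp_rot: [[0.052, 0.999, 0.003], [0.999, -0.052, 0.001], [0.001, 0.003, -1.0]]
contact_force: [0.1, 1.4, 4.4]
grip_width: 0.0139
```

Call:
play_rows --xyz '[[0,0,0],[0,0,0],[0,0,0.0003],[0,0,0.0006],[0,0,0.001]]' --dr '[[0,0,-0.03],[0,0,-0.06],[0,0,-0.09],[0,0,-0.09],[0,0,-0.09]]'

```text
t: 13.3
ee_pos: [0.5502, -0.0651, 0.1574]
tcp_rot: [[-0.037, 0.999, 0.003], [0.999, 0.037, 0.0], [0.0, 0.003, -1.0]]
contact_force: [-2.0, 1.9, 10.7]
grip_width: 0.0141
```

Call:
play_rows --xyz '[[0,0,-0.0008],[0,0,-0.0008],[0,0,-0.0008],[0,0,-0.0008],[0,0,-0.0008]]' --dr '[[0,0,-0.06],[0,0,-0.12],[0,0,-0.18],[0,0,-0.24],[0,0,-0.3]]'

```text
t: 13.92
ee_pos: [0.5502, -0.0651, 0.1575]
tcp_rot: [[-0.332, 0.943, 0.003], [0.943, 0.332, 0.0], [-0.001, 0.003, -1.0]]
contact_force: [-0.9, 0.3, 5.6]
grip_width: 0.0141
```

```bash
python3 -c "
from h import *
print(robot.state()['ft_torque'])
go([.549,-.0653,.157],150)"
```

```text
[ 0.22856093  0.05980321 -0.09962719]
t 13.925 pos [ 0.5502 -0.0651  0.1575] yaw 109.4 F [-0.9  0.3  5.6] w 0.0141 j6 -33.4
shift [ 0.0003 -0.0012  0.0005] dr [ 0.0026  0.0018 -0.7087]
```

Call:
play_rows --xyz '[[0,0,0],[0,0,0],[0,0,0],[0,0,0],[0,0,0]]' --dr '[[0,0,-0.08],[0,0,-0.16],[0,0,-0.24],[0,0,-0.32],[0,0,-0.4]]'

```text
t: 14.55
ee_pos: [0.5503, -0.0651, 0.1575]
tcp_rot: [[-0.674, 0.739, 0.003], [0.739, 0.674, 0.0], [-0.002, 0.003, -1.0]]
contact_force: [0.1, 1.8, 6.1]
grip_width: 0.0139
```

Call:
play_rows --xyz '[[0,0,0],[0,0,0],[0,0,0],[0,0,0],[0,0,0]]' --dr '[[0,0,-0.04],[0,0,-0.08],[0,0,-0.12],[0,0,-0.16],[0,0,-0.2]]'

```text
t: 15.18
ee_pos: [0.5497, -0.0652, 0.1564]
tcp_rot: [[-0.807, 0.591, 0.001], [0.591, 0.807, 0.0], [-0.001, 0.001, -1.0]]
contact_force: [0.4, 0.6, -0.3]
grip_width: 0.0138
```

The force has gone and z has sunk at yaw 144°, so it has reached the gap. Now I'll lower it in.

Call:
play_rows --xyz '[[0,0,0.0007],[0,0,0.0014],[0,0,0.0021],[0,0,0.0028],[0,0,0.0035]]' --dr '[[0,0,-0.03],[0,0,-0.06],[0,0,-0.06],[0,0,-0.06],[0,0,-0.06]]'

```text
t: 15.8
ee_pos: [0.5491, -0.0653, 0.1527]
tcp_rot: [[-0.84, 0.543, -0.0], [0.543, 0.84, 0.0], [0.0, 0.0, -1.0]]
contact_force: [-0.2, 0.9, -0.5]
grip_width: 0.0137
```

Call:
play_rows --xyz '[[0,0,0.0006],[0,0,0.0012],[0,0,0.0018],[0,0,0.0024],[0,0,0.003]]' --dr '[[0,0,0],[0,0,0],[0,0,0],[0,0,0],[0,0,0]]'

```text
t: 16.42
ee_pos: [0.5492, -0.0654, 0.1498]
tcp_rot: [[-0.84, 0.543, 0.0], [0.543, 0.84, -0.0], [-0.0, 0.0, -1.0]]
contact_force: [0.9, 1.8, -0.2]
grip_width: 0.0137
```

Call:
play_rows --xyz '[[0,0,0.0003],[0,0,0.0006],[0,0,0.0009],[0,0,0.0009],[0,0,0.0009]]' --dr '[[0,0,0],[0,0,0],[0,0,0],[0,0,0],[0,0,0]]'

```text
t: 17.05
ee_pos: [0.5493, -0.0654, 0.1496]
tcp_rot: [[-0.84, 0.543, 0.001], [0.543, 0.84, -0.0], [-0.001, 0.0, -1.0]]
contact_force: [-1.3, 1.2, 5.1]
grip_width: 0.0141
```

Dropped in: z ≈ 5 mm with 5 N of light contact. Now I'll screw it forward at 4.9 mm/rad.

Call:
play_rows --xyz '[[0,0,0.0003],[0,0,0.0007],[0,0,0.0011],[0,0,0.0015],[0,0,0.0019]]' --dr '[[0,0,0.08],[0,0,0.16],[0,0,0.24],[0,0,0.32],[0,0,0.4]]'

```text
t: 17.68
ee_pos: [0.5493, -0.0656, 0.1485]
tcp_rot: [[-0.56, 0.828, 0.001], [0.828, 0.56, -0.001], [-0.001, 0.001, -1.0]]
contact_force: [-1.9, -0.0, 9.2]
grip_width: 0.014
```

```bash
python3 -c "
from h import *
print(robot.state()['ft_torque'])
go([.549,-.0653,.145],80)"
```

```text
[0.33189623 0.34167086 0.14881426]
t 17.675 pos [ 0.5493 -0.0656  0.1485] yaw 124.09 F [-1.9 -0.   9.2] w 0.014 j6 -48.1
shift [ 0.0005 -0.0001  0.0035] dr [0.0011 0.0012 0.7695]
```

Call:
play_rows --xyz '[[0,0,0.0003],[0,0,0.0007],[0,0,0.0011],[0,0,0.0015],[0,0,0.0019]]' --dr '[[0,0,0.08],[0,0,0.16],[0,0,0.24],[0,0,0.32],[0,0,0.4]]'

```text
t: 18.3
ee_pos: [0.5494, -0.0657, 0.1465]
tcp_rot: [[-0.194, 0.981, 0.001], [0.981, 0.194, -0.001], [-0.001, 0.001, -1.0]]
contact_force: [-1.4, 1.0, 9.2]
grip_width: 0.014
```

```bash
python3 -c "
from h import *
print(robot.state()['ft_torque'])
go([.549,-.0653,.145],80)"
```

```text
[0.29513937 0.39008069 0.17039791]
t 18.3 pos [ 0.5494 -0.0657  0.1465] yaw 101.17 F [-1.4  1.   9.2] w 0.014 j6 -25.2
shift [ 0.0005 -0.0003  0.0015] dr [0.0012 0.0011 0.3696]
```

Call:
play_rows --xyz '[[0,0,0.0003],[0,0,0.0006],[0,0,0.0009],[0,0,0.0012],[0,0,0.0014]]' --dr '[[0,0,0.06],[0,0,0.12],[0,0,0.18],[0,0,0.24],[0,0,0.3]]'

```text
t: 18.92
ee_pos: [0.5493, -0.0657, 0.1451]
tcp_rot: [[0.104, 0.995, 0.001], [0.995, -0.104, -0.001], [-0.001, 0.001, -1.0]]
contact_force: [-0.8, 1.4, 8.8]
grip_width: 0.0142
```

```bash
python3 -c "
from h import *
print(robot.state()['ft_torque'])
go([.549,-.0653,.1445],78)"
```

```text
[0.30282949 0.46291141 0.10288429]
t 18.925 pos [ 0.5493 -0.0657  0.1451] yaw 84.03 F [-0.8  1.4  8.8] w 0.0142 j6 -8.0
shift [ 0.0003 -0.0003  0.0006] dr [0.0012 0.0008 0.1052]
```

Call:
play_rows --xyz '[[0,0,0.0002],[0,0,0.0003],[0,0,0.0005],[0,0,0.0006],[0,0,0.0006]]' --dr '[[0,0,0.03],[0,0,0.06],[0,0,0.09],[0,0,0.12],[0,0,0.15]]'

```text
t: 19.55
ee_pos: [0.5493, -0.0656, 0.1447]
tcp_rot: [[0.25, 0.968, 0.001], [0.968, -0.25, -0.001], [-0.001, 0.002, -1.0]]
contact_force: [-2.6, 1.9, 10.8]
grip_width: 0.0136
```

```bash
python3 -c "
from h import *
print(robot.state()['ft_torque'])
go([.549,-.0653,.1445],78)"
```

```text
[0.32216434 0.40529506 0.28228545]
t 19.55 pos [ 0.5493 -0.0656  0.1447] yaw 75.5 F [-2.6  1.9 10.8] w 0.0136 j6 0.5
shift [ 0.0002 -0.0004  0.0002] dr [ 0.0016  0.0006 -0.0437]
```

Call:
play_rows --xyz '[[0,0,0],[0,0,0],[0,0,0],[0,0,0],[0,0,0]]' --dr '[[0,0,0.02],[0,0,0.04],[0,0,0.06],[0,0,0.08],[0,0,0.1]]'

```text
t: 20.18
ee_pos: [0.5493, -0.0655, 0.1447]
tcp_rot: [[0.345, 0.938, 0.001], [0.938, -0.345, -0.001], [-0.0, 0.002, -1.0]]
contact_force: [-1.4, 1.2, 10.3]
grip_width: 0.014
```

```bash
python3 -c "
from h import *
print(robot.state()['ft_torque'])
go([.549,-.0653,.1445],78)"
```

```text
[0.34299013 0.41976173 0.2269227 ]
t 20.175 pos [ 0.5493 -0.0655  0.1447] yaw 69.79 F [-1.4  1.2 10.3] w 0.014 j6 6.2
shift [ 0.0001 -0.0004  0.0002] dr [ 0.0015  0.0005 -0.1433]
```

z has stopped falling while it still turns, so the rim is on the collar. I'll relax the push, release and retreat.

Call:
play_rows --xyz '[[0,0,-0.0005],[0,0,-0.001],[0,0,-0.001],[0,0,-0.001],[0,0,-0.001]]' --dr '[[0,0,-0.01],[0,0,-0.02],[0,0,-0.02],[0,0,-0.02],[0,0,-0.02]]'

```text
t: 20.8
ee_pos: [0.5494, -0.0655, 0.1448]
tcp_rot: [[0.327, 0.945, 0.001], [0.945, -0.327, -0.0], [-0.0, 0.001, -1.0]]
contact_force: [-0.9, 2.6, 5.9]
grip_width: 0.0138
```

Call:
play_rows --xyz '[[0,0,0],[0,0,0],[0,0,0],[0,0,0],[0,0,0]]' --dr '[[0,0,0],[0,0,0],[0,0,0],[0,0,0],[0,0,0]]' --gripper -0.3

```text
t: 21.42
ee_pos: [0.5491, -0.0655, 0.1439]
tcp_rot: [[0.327, 0.945, -0.0], [0.945, -0.327, -0.0], [-0.0, -0.0, -1.0]]
contact_force: [0.2, 0.9, 0.2]
grip_width: 0.0596
```

Call:
play_rows --xyz '[[0,0,-0.01],[0,0,-0.03],[0,0,-0.06],[0,0,-0.1],[0,0,-0.14]]' --dr '[[0,0,0],[0,0,0],[0,0,0],[0,0,0],[0,0,0]]'

```text
t: 22.05
ee_pos: [0.5491, -0.0654, 0.286]
tcp_rot: [[0.327, 0.945, 0.001], [0.945, -0.327, -0.0], [-0.0, 0.001, -1.0]]
contact_force: [1.1, 0.2, -0.3]
grip_width: 0.0613
```

Call:
play_rows --xyz '[[-0.012,-0.035,0],[-0.027,-0.08,0],[-0.045,-0.13,0],[-0.06,-0.175,0],[-0.07,-0.2,0]]' --dr '[[0,0,0],[0,0,0],[0,0,0],[0,0,0],[0,0,0]]'

```text
t: 22.68
ee_pos: [0.335, -0.0658, 0.2849]
tcp_rot: [[0.327, 0.945, 0.001], [0.945, -0.327, -0.001], [-0.0, 0.001, -1.0]]
contact_force: [0.7, -0.8, -1.1]
grip_width: 0.0608
```

Run:
```python
from h import *
for n in('top','scene'):
    ds=[]
    for i in range(5):
        p,d=robot.camera(n);ds.append(np.where(d==0,np.nan,d))
    d=np.nan_to_num(np.nanmedian(ds,0));cv2.imwrite('pics/end_'+n+'.png',p[:,:,::-1])
    W=cloud(n,p,d);V=W.reshape(-1,3);V=V[np.hypot(V[:,0]-.549,V[:,1]+.0648)<.034]
    t=V[(V[:,2]>.12)&(V[:,2]<.133)];b=V[(V[:,2]>.147)&(V[:,2]<.16)]
    print(n,'disc z',np.median(t[:,2]),len(t),'bar z',np.median(b[b[:,2]>.15,2]),'bar',cv2.minAreaRect((b[:,:2]*1e3).astype(np.float32)))
    A=np.c_[t[:,:2]-t[:,:2].mean(0),np.ones(len(t))];print('tilt',np.linalg.lstsq(A,t[:,2],rcond=None)[0][:2])
    im=cv2.imread('pics/end_'+n+'.png');c=im[150:270,370:490] if n=='top' else im[70:190,170:290]
    cv2.imwrite('pics/endc_'+n+'.png',cv2.resize(c,None,fx=5,fy=5,interpolation=cv2.INTER_CUBIC))
```

```text
top disc z 0.12606982728850735 558 bar z 0.15379176291047486 bar ((549.0177001953125, -65.35897064208984), (47.6748046875, 13.921010971069336), 71.64253997802734)
tilt [ 0.00569287 -0.00642637]
scene disc z 0.12565629598905254 412 bar z 0.1534827770024192 bar ((551.8230590820312, -63.193538665771484), (47.152626037597656, 13.689017295837402), 70.41241455078125)
tilt [-0.01052769 -0.0171279 ]
```

View pics/endc_scene.png

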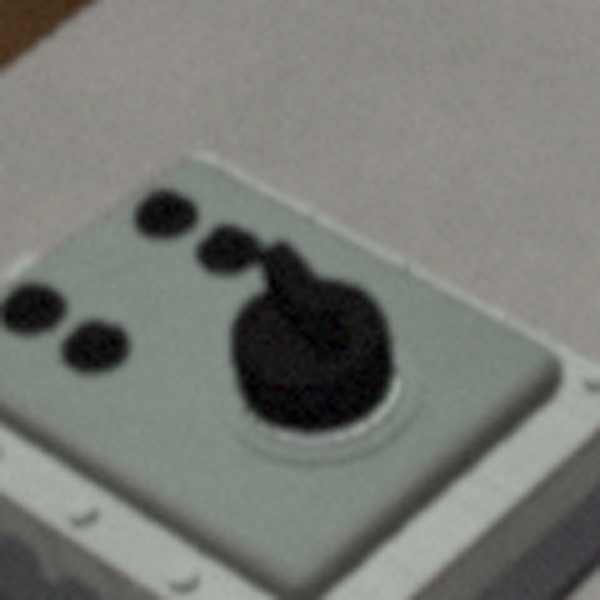

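View pics/end_top.png

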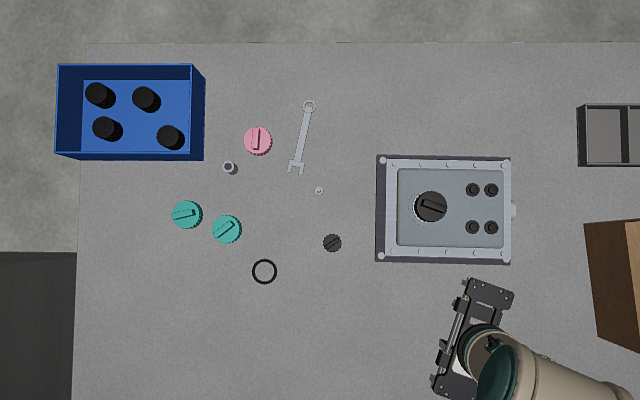

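The cap sits on the collar at top (430,206). Its disc height of 0.126 m matches 94 + 32 mm, and the bystanders are where they were. Handing in.

```bash
python3 -c "
from plant import robot
print(robot.hand_in())"
```

```text
the job is handed in; nothing more can be done
None
```

The larger black cap is screwed home on the oil filler neck and released. I handed the job in at about 23 s of the 64 s allowed; hand-in reports no verdict.

**What I did:**
- I set the cap on the thread's crown and turned it back about 77° until it dropped into the starts, 5 mm above the collar with about 5 N of contact.
- I then turned it forward about 77° until its height stopped falling, relaxed the push and let go. The wrist force at the end of each move never passed about 11 N.

**Last checks:**
- **Seating:** the top of the skirt measures 0.1257–0.1261 m, against 0.126 m expected when home.
- **Tilt:** under about 0.02 rad in both cameras.
- **Centring:** about 1 mm off the neck in the top camera.
- **Other parts:** they look unmoved in the top view, and the arm is well clear.

**What disagreed:**
- The scene camera's depth put the cap about 2–3 mm from the neck estimate. I put this down to camera bias, because earlier scene-depth readings were off by a similar amount and direction.
- The first gap I tried gave no drop. The plain grip bar doesn't show which end has the lug under it, so I turned on about 60° to the next one.

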